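# Bring the union nut round the bent tube and latch it on the port

### The job

Slide the hexagonal union nut along the bent steel tube, turning it with the bend, until it sits fully home against the port's shoulder, then swing the ball-ended latch down across the tube behind it and let go. The tube is a reference part: never let the nut press on it with more than 20 N, nor on the port with more than 25 N. Leave the loose fittings and tools round about where they are.

Things in the scene. Friction and masses are not known exactly. Their poses are not given: they have to be found in the camera images.
- stand: Fixed stand: aluminium plate 200 x 380 x 12 mm (long side 38 deg counter-clockwise from the stand's x); origin: centre of its underside, on the bench, z up. It holds the bent tube by its two ends only: a grey clamp foot (119 mm tall, 30 mm wide) at the start and the port (118 mm tall block) at the end, and carries the latch.
- tube: Rigid level steel tube, 12 mm thick, axis 100 mm above the bench. Origin and axes coincide with the stand's. From the foot it runs straight along +x for 70 mm or more, is bent to the left (seen from above) by 75 deg in all, and is straight again for the last 75 mm or more before the port. Bent by hand: radius from about 75 mm to almost straight. Its course in the bend is not given; feel it.
- foot (a point): Start of the tube, on its axis, at the face of the clamp foot.
- seat (a point): Point on the tube's axis where the nut's origin is when the nut is home, its end face flat on the port's shoulder, 15 mm short of the shoulder. The port is a round steel shoulder 38 mm in diameter, square to the tube (which runs here 75 deg counter-clockwise from the stand's x), standing 20 mm out of a grey block 118 mm tall.
- nut: Hexagonal steel nut on the tube: 30 mm long, 32 mm across flats, 37 mm across corners, 0.11-0.23 kg, bore 15 mm (1.5 mm play all round). Origin: centre of the bore, mid-length; x along the bore toward the port. Two flats stand upright (its +y and -y sides). It starts hanging still on the first straight, bore axis 1.7 mm below the tube's axis, centred sideways, at least 12 mm clear of the foot.
- latch (a joint): Latch angle, rad. 0 = closed, on its stop: the bar (10 x 10 mm) lies level across the tube, 1 mm above it and 3 mm behind the seated nut. 1.57 = upright. It starts swung back, 1.85 to 2.15, to the inside of the bend. Stiff pivot (0.08 N m): stays where it is left. If the nut is not fully home the bar lands on it.
- latch_hinge (a point): Pivot of the latch, 112 mm above the bench, beside a slim grey post 112 mm tall, 70 mm to the inside (left) of the last straight and 38 mm short of the shoulder. The pivot axis is level and parallel to the last straight.
- latch_knob (a point): Centre of the black ball, 20 mm in diameter, on the end of the latch bar, 98 mm from the pivot. It swings over in the upright plane square to the last straight; closed, it is 28 mm past the tube on the outside of the bend, 112 mm above the bench.
- adapter_a: Bystander: turned steel adapter 28 mm in diameter, 42 mm tall, standing loose on the stand's plate. Origin: centre of its underside.
- adapter_b: Bystander: turned steel adapter 34 mm in diameter, 36 mm tall, standing loose on the stand's plate. Origin: centre of its underside.
- gauge: Bystander: dial pressure gauge lying on its back, 64 mm in diameter, 26 mm tall, with a brass stem. Origin: centre of its underside.
- jar: Bystander: closed white jar, 54 mm in diameter, 70 mm tall, blue cap. Origin: centre of its underside.
- wrench: Bystander: spanner 170 mm long lying on the bench, along its x.
- screwdriver: Bystander: screwdriver lying on the bench, along its x.
- spacer: Bystander: steel spacer ring 40 mm in diameter, 16 mm tall. Origin: centre of its underside.
Mind the look-alikes: they are no part of the job. What is shaped like the nut but turquoise is not meant.

How it is judged:
On the way:
1. the nut is brought home against the port's shoulder while the latch is still swung back (distance between nut and seat below 0.004 m and value of joint latch above 1 rad), for 0.2 s.
At the end, for the whole second after the job is handed in: The nut's centre is within 4 mm of the seat point (home on the port's shoulder), the latch is closed across the tube behind it (joint below 0.12 rad), and the nut is at rest (distance between nut and seat below 0.004 m and value of joint latch below 0.12 rad and linear speed of nut below 0.01 m/s); the robot touches nothing.
It fails at once if the nut presses on the tube with more than 20 N (contact force between nut and tube above 20 N).
It fails at once if the nut is pressed against the port, the latch or the rest of the stand with more than 25 N (contact force between nut and stand above 25 N).
It fails at once if a loose bystander is moved by more than 30 mm (distance of any of adapter_a, adapter_b, gauge, jar, wrench, screwdriver, spacer from where it was at the start of the episode above 0.03 m).
It also fails if it takes over 72 s, if anything falls off the work surface, if the arm or the gripper's body presses on something with over 40 N, if the wrist force passes 120 N, or if a joint passes its speed limit or range.

### The arm

A 6-joint arm with a two-finger parallel gripper is mounted at the origin on the work surface. World frame = base frame: x ahead of the robot, y to its left, z up, the work surface at z = 0. Lengths are in m, angles in rad, forces in N, time in s.
With the tool pointing down it reaches from about 0.4 to 0.825 m from the base axis. Payload 7 kg.
Tool frame: the origin (TCP) lies at the very end of the fingers, on their centre line; the grasp point (between the pads) lies 19 mm behind it; z points along the fingers, y is the line along which they close (so a half turn about z gives the same grasp; the last joint's range is limited). The gripper opens to 88 mm and grips with 3 to 60 N. Pads are 19 mm wide; open, the fingers measure 130 mm over their backs; the gripper's body (78 mm by 193 mm) begins 47 mm behind the grasp point.
Start: joints at [1.542, 0.359, 0.012, 0, -1.224, -0.288], TCP at [0.21, 0.641, 0.227] pointing down, gripper open.
Joint ranges: [-3.07, 3.07], [-1.43, 2.12], [-1.02, 1.25], [-3.03, 1.67], [-3.05, -0], [-3.03, 3.03]. Speed limits (rad/s): [2.39, 2.39, 3.01, 3.14, 3.14, 3.14].

### API

Orientations are given as [roll, pitch, yaw] about the fixed x, y, z axes, in that order (R = Rz(yaw) Ry(pitch) Rx(roll)).
In Python, from station import arm, grab_frame gives the robot as it stands.
- The arm moves only by the tool jog_arm, never from a script. Its argument "deltas" is a list that holds one entry, the list of rows, each a list of 4 numbers: the shift along the tool's x, y, z in units of 60 mm (1.0 is 60 mm), then the turn about the tool's z in units of 5 degrees (1.0 is 5 degrees). A call has 1 to 8 rows; each row is the pose to reach, as a shift and turn from the pose commanded when the call began, along the tool's axes at that moment; what a row does not reach only later rows make up. A row lasts 1/8 s, in which the tool goes at most 62.5 mm and 10.7 degrees, less where a joint would pass 70% of its speed; a pose out of reach is approached as far as the arm can. A call with a gripper value outside its range is refused whole. "grip" is the finger opening in mm, from 0 to 87.6, set as the call begins (left out, the last holds). The fingers move at their own pace and stop on an object; "squeeze" is the grip in N (left out, the last holds). Time passes only in rows, so rows that repeat a pose let the fingers close. It gives the time, the measured TCP pose, the force, the opening and the grip force at its end, in the units of the state.
- arm.get_state(): the state, without advancing time (a new reading comes with each control period).
- grab_frame(name): name is "side" or "top" or "wrist"; returns a dict with "img" (400x640x3 uint8, red, green, blue), "vfov" (degrees; the focal length in pixels is half the picture's height over the tangent of half this angle, whatever the lens; pixels are square), "cx", "cy" (the principal point, pixels), "xyz" and "rotation" of the camera in the world. Camera axes: x right, y down, z forward; pixel columns grow to the right and rows downward; lengths in m; the calibration is good to about 2 mm. The wrist camera is an equidistant fisheye: a pixel r from the principal point sees the ray r / f radians off the axis. A picture is of the moment at which its call begins. There is no depth.
- arm.job_done(): hands the job in; it is judged then, once.
The state is a dict: "t": time; "q": joint angles; "qd": joint speeds; "joint_efforts": joint torques, N m; "eef_pos": TCP position; "ee_rot": TCP orientation; "force": force on the tool from outside, world axes, zero at the start; "moment": the same for the moment, N m; "width": finger opening in m; "gripper_force": force on a finger pad.
Only numpy, scipy, OpenCV 4.12 (cv2) and the standard library are available. Lean on these libraries where they do the work, as an engineer would, in place of code of your own. Each camera call takes 0.05 s, during which the arm holds its last target. There are 200 camera calls.

## Working session

There is one attempt and no reset: what is moved stays moved. The work goes in short steps, Python scripts to look and compute and a tool call to move; the robot and the scene stay as the last step left them, time stands still between calls to the robot, and variables do not carry over. Pictures are saved under pics/ and viewed, at most 10 in all, crops included, and the job is handed in when it is done.

Besides the shell and the picture viewer there is one more tool, called after "Emit:" as a command line: name --argument value ..., lists and objects as JSON in quotes. jog_arm: Moves the arm, as the interface text tells. Its arguments: {"type":"object","properties":{"deltas":{"type":"array"},"grip":{"type":"number"},"squeeze":{"type":"number"}},"required":["deltas"]}

```bash
mkdir -p pics; ls
python3 - <<'E'
from station import arm, grab_frame
import cv2,numpy as np
for n in("top","side"):
    f=grab_frame(n);cv2.imwrite(f"pics/{n}0.png",f["img"][:,:,::-1]);np.savez(f"{n}0.npz",**f)
    print(n,f["vfov"],f["cx"],f["cy"],f["xyz"],np.round(f["rotation"],3).tolist())
s=arm.get_state();print(s)
E
```

```text
pics
top 55.79801563696039 318.9960945122116 205.2996836677131 [ 0.46309837 -0.01992555  1.22006633] [-3.085, 0.01, -1.589]
side 51.7109816425094 320.62690204107196 196.48237200078614 [ 0.20983719 -0.57052444  0.7612297 ] [-2.378, -0.018, -0.515]
{'t': 0.1, 'q': array([ 1.54210287e+00,  3.59322487e-01,  1.11514205e-02, -3.16132059e-04,
       -1.22410569e+00, -2.88077981e-01]), 'qd': array([ 0.00129388,  0.00047572,  0.00184215,  0.00073019,  0.00203118,
       -0.0007784 ]), 'joint_efforts': array([-1.43885976e-03, -5.84162807e+01,  2.93747270e+01,  7.01555640e+00,
        1.01020015e-02, -5.58214424e-05]), 'eef_pos': array([0.21016362, 0.64098388, 0.22571075]), 'ee_rot': array([ 3.14008879e+00, -1.35691023e-04, -3.16878977e-01]), 'force': array([0.42936162, 0.65405051, 0.12024483]), 'moment': array([0.03418348, 0.02590585, 0.0593639 ]), 'gripper_force': 0.0, 'width': 0.0877459218770405}
```

View pics/top0.png

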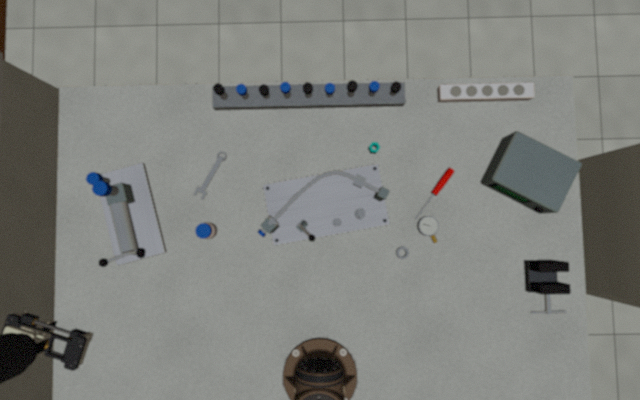

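View pics/side0.png

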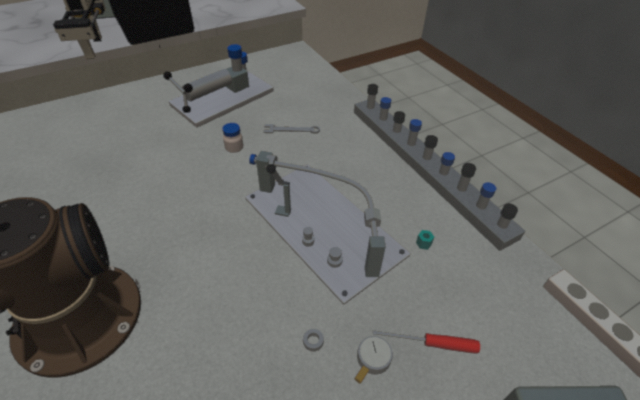

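Top view: foot at about (381,194), nut near (358,181), port block (268,224), latch hinge about (303,226), knob (311,238), turquoise decoy (373,148). Side view: nut (373,216), foot (375,255), port (266,170), knob (271,168).

```bash
cat > h.py <<'E'
import numpy as np,cv2
from scipy.spatial.transform import Rotation as R
def cam(f): return R.from_euler('xyz',np.array(f["rotation"]).ravel()).as_matrix(),np.array(f["xyz"]),200/np.tan(np.radians(float(f["vfov"]))/2)
def ray(f,u,v,fish=False):
    M,o,F=cam(f);a=np.array([u-float(f["cx"]),v-float(f["cy"])]);r=np.hypot(*a)
    d=np.r_[a/max(r,1e-9)*np.sin(r/F),np.cos(r/F)] if fish else np.r_[a/F,1]
    return o,M@(d/np.linalg.norm(d))
def onz(f,u,v,z,fish=False):
    o,d=ray(f,u,v,fish);return o+d*(z-o[2])/d[2]
def proj(f,p,fish=False):
    M,o,F=cam(f);c=M.T@(np.array(p)-o)
    if fish:
        r=np.hypot(c[0],c[1]);t=np.arctan2(r,c[2])*F/max(r,1e-9);return np.array([c[0]*t+float(f["cx"]),c[1]*t+float(f["cy"])])
    return c[:2]/c[2]*F+[float(f["cx"]),float(f["cy"])]
def tri(rs):
    A=sum(np.eye(3)-np.outer(d,d) for o,d in rs);b=sum((np.eye(3)-np.outer(d,d))@o for o,d in rs)
    p=np.linalg.solve(A,b);return p,max(np.linalg.norm(np.cross(p-o,d)) for o,d in rs)
E
python3 - <<'E'
from h import *
t=np.load("top0.npz");s=np.load("side0.npz")
a=cv2.resize(t["img"][145:255,245:405],(800,550),interpolation=cv2.INTER_CUBIC);cv2.imwrite("pics/c1.png",a[:,:,::-1])
a=cv2.resize(s["img"][140:305,235:415],(654,600),interpolation=cv2.INTER_CUBIC);cv2.imwrite("pics/c2.png",a[:,:,::-1])
for n,u,v,z in(("foot",381,194,.119),("nut",358,181,.1),("port",268,224,.118),("hinge",303,226,.112),("knob",311,238,.2)):print(n,onz(t,u,v,z).round(3))
print(tri([ray(t,358,181),ray(s,373,216)]),tri([ray(t,311,238),ray(s,271,168)]))
E
```

```text
foot [ 0.555 -0.191  0.119]
nut [ 0.597 -0.127  0.1  ]
port [0.474 0.14  0.118]
hinge [0.466 0.038 0.112]
knob [0.433 0.012 0.2  ]
(array([ 0.59883401, -0.12824498,  0.1014488 ]), np.float64(0.0023372143482354724)) (array([0.43443835, 0.01200294, 0.19800787]), np.float64(0.0013671801727655074))
```

View pics/c1.png

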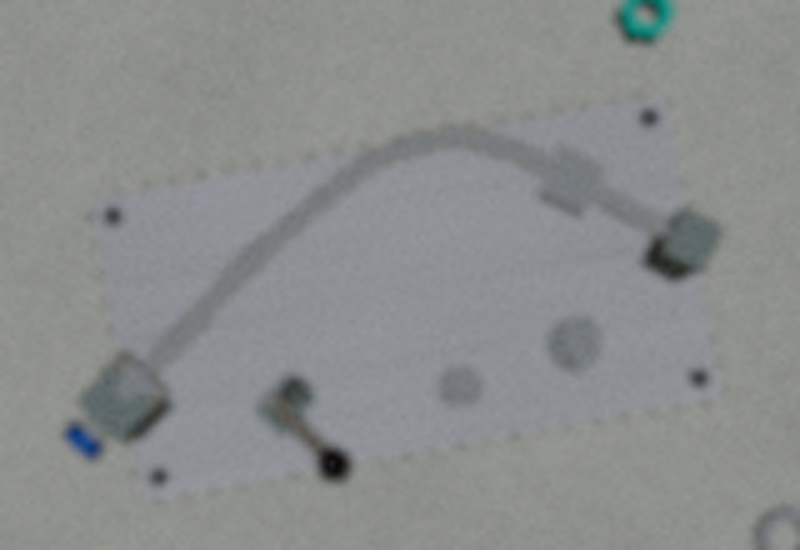

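View pics/c2.png

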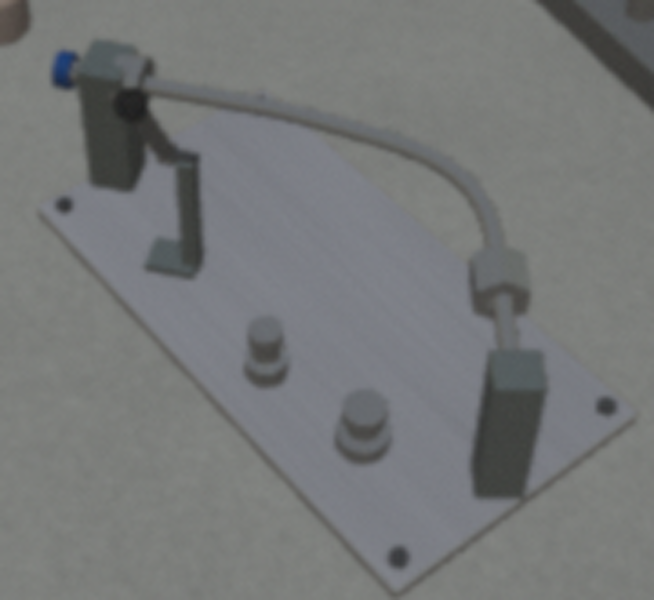

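Crop of the top view: the plate's four dark screws at (113,216), (649,117), (699,377), (158,476), nut at (572,182) with ~40 mm of free tube behind it, knob at (333,465), latch post (290,390). Side crop: knob (131,104), nut (500,282), same layout.

Run:
```python
from h import *
t=np.load("top0.npz");s=np.load("side0.npz")
T=lambda u,v:(245+u/5-.4,145+v/5-.4)
S=lambda u,v:(235+u*180/654-.4,140+v*165/600-.4)
h=[(113,216),(649,117),(699,377),(158,476)]
P=np.array([onz(t,*T(*p),.012) for p in h]);print(P.round(4))
hs=[(64,205),None,(606,406),(398,557)]
for p,q in((h[0],(64,205)),(h[1],(606,406)),(h[2],(398,557))):
    print(tri([ray(t,*T(*p)),ray(s,*S(*q))]))
c=P.mean(0);v=P[1]-P[0]+P[2]-P[3];w=P[0]-P[3]+P[1]-P[2]
print(c,np.degrees(np.arctan2(v[1],v[0])),np.degrees(np.arctan2(w[1],w[0])),np.linalg.norm(v)/2,np.linalg.norm(w)/2)
print("tube");
for p in((655,225),(630,212),(572,182),(530,160),(500,147),(455,137),(400,150),(360,172),(300,222),(240,278),(180,340),(152,370)):print(onz(t,*T(*p),.1).round(4))
print("knob",tri([ray(t,*T(333,465)),ray(s,*S(131,104))]),"nut",tri([ray(t,*T(572,182)),ray(s,*S(500,282))]))
```

```text
[[ 0.5911  0.1567  0.012 ]
 [ 0.6485 -0.1892  0.012 ]
 [ 0.4809 -0.2167  0.012 ]
 [ 0.424   0.1296  0.012 ]]
(array([ 0.5221712 ,  0.18323694, -0.05650461]), np.float64(0.07778760046885848))
(array([ 0.64795007, -0.18869657,  0.0160898 ]), np.float64(4.8393851156773246e-05))
(array([ 0.4808636 , -0.21608787,  0.01615859]), np.float64(8.038114173675535e-05))
[ 0.5361188  -0.02993052  0.012     ] -80.62319229481979 9.252725938137393 0.3507940776252749 0.16962396403255442
tube
[ 0.5703 -0.1788  0.1   ]
[ 0.5784 -0.1641  0.1   ]
[ 0.5969 -0.1301  0.1   ]
[ 0.6106 -0.1054  0.1   ]
[ 0.6187 -0.0877  0.1   ]
[ 0.6253 -0.061   0.1   ]
[ 0.6181 -0.0281  0.1   ]
[ 0.6054 -0.004   0.1   ]
[0.5761 0.0323 0.1   ]
[0.5433 0.0685 0.1   ]
[0.5071 0.1047 0.1   ]
[0.4896 0.1215 0.1   ]
knob (array([0.4346159 , 0.01183737, 0.19755804]), np.float64(0.0004142444735733033)) nut (array([ 0.59743619, -0.1303918 ,  0.1008132 ]), np.float64(0.0006849111175627805))
```

Emit:
jog_arm --deltas '[[[0.3, 0.3, -0.3, 0], [0.9, 0.9, -0.7, 0], [1.5, 1.55, -1.2, 0], [2.1, 2.2, -1.7, 0], [2.7, 2.8, -1.7, 0], [3.3, 3.4, -1.7, 0], [3.9, 4.0, -1.7, 0], [4.5, 4.65, -1.7, 0]]]' --grip 50

```text
t: 1.1
eef_pos: [0.3802, 0.2905, 0.3284]
ee_rot: [3.141, 0.0, -0.316]
force: [0.3, -0.1, 0.4]
width: 0.0502
gripper_force: 0.0
```

Emit:
jog_arm --deltas '[[[0.6, 0.6, 0, 0], [1.2, 1.25, 0, 0], [1.8, 1.85, 0, 0], [2.4, 2.5, 0, 0], [3.0, 3.1, 0, 0], [3.5, 3.7, 0, 0], [3.9, 4.05, 0, 0], [4.0, 4.15, 0, 0]]]'

```text
t: 2.1
eef_pos: [0.5307, -0.0208, 0.3278]
ee_rot: [3.141, 0.001, -0.319]
force: [-1.0, -0.0, -1.0]
width: 0.05
gripper_force: 0.0
```

```bash
cat > plan.py <<'E'
import sys;from h import *
from station import arm
def st():
    s=arm.get_state();return s
def rel(x,y,z,yawdeg):
    s=arm.get_state();p=s["eef_pos"];yw=s["ee_rot"][2];D=np.array([x,y,z])-p
    t=R.from_euler('xyz',s["ee_rot"]).as_matrix().T@D
    return np.round(np.r_[t/.06,-(((yawdeg-np.degrees(yw)+180)%360)-180)/5],3)
E
python3 - <<'E'
from h import *;from station import arm,grab_frame
f=grab_frame("wrist");cv2.imwrite("pics/w1.png",f["img"][:,:,::-1]);np.savez("w1.npz",**f)
s=arm.get_state();print(s["t"],s["eef_pos"],s["ee_rot"],f["xyz"],f["rotation"],f["vfov"],f["cx"],f["cy"])
for n,p in(("nut",(.597,-.13,.1)),("knob",(.4346,.0118,.1976)),("port",(.4896,.1215,.1))):print(n,proj(f,p,True))
E
```

```text
2.15 [ 0.53070704 -0.02058669  0.32786217] [ 3.14074638e+00  1.11808262e-03 -3.18658101e-01] [ 0.59849816 -0.04261674  0.48663815] [ 2.87383165e+00 -5.22862532e-04 -1.88957354e+00] 65.70646984690485 325.7706167543452 197.24072920238785
nut [392.52667894  95.12457278]
knob [325.34254412 281.11116865]
port [237.37688647 231.35368409]
```

View pics/w1.png

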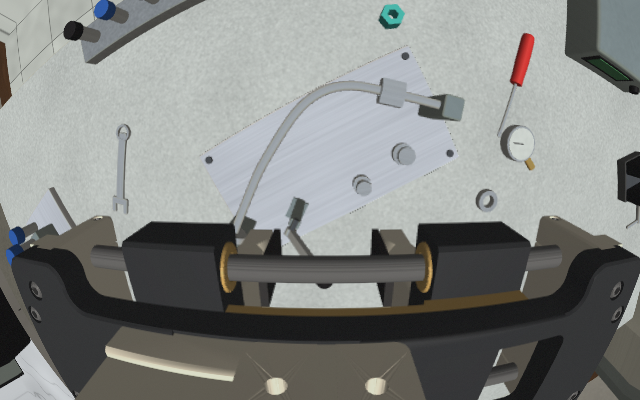

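Wrist view: nut at (391,93) as predicted, foot block (452,106), tube arching over (320,88) and down to the port at (243,228), screws (405,56), (450,153), (209,160).

Run:
```python
from h import *
f=np.load("w1.npz");g=cv2.cvtColor(f["img"],cv2.COLOR_RGB2GRAY)
P=[]
for u,v in((405,56),(450,153),(209,160)):
    w=g[v-7:v+8,u-7:u+8].astype(float);m=np.clip(w.max()*.75-w,0,None);yy,xx=np.mgrid[-7:8,-7:8]
    c=(u+(m*xx).sum()/m.sum(),v+(m*yy).sum()/m.sum());P.append(onz(f,*c,.012,True));print(np.round(c,1),P[-1].round(4))
c=(P[1]+P[2])/2;v=P[2]-P[0];w=P[1]-P[0];a=np.degrees(np.arctan2(v[1],v[0]));print("centre",c,"long",a,np.linalg.norm(v),np.linalg.norm(w))
th=np.radians(a-38);X=np.array([np.cos(th),np.sin(th)])
t2=np.radians(a-38+75);d=np.array([np.cos(t2),np.sin(t2)]);n=np.array([-d[1],d[0]])
# nut centre by brightness contour of nut; tube points
for p in((430,101),(410,96.5),(391,93),(370,87),(345,85.5),(320,91),(300,103),(285,119),(270,144),(258,168),(248,195),(241,222)):
    q=onz(f,*p,.1,True)[:2];r=q-c[:2];print(q.round(4),"stand",np.round([r@X,r@np.array([-X[1],X[0]])],4),"last frame",np.round([r@d,r@n],4))
k=np.array([.4346,.0118])-c[:2];print("knob last frame",k@d,k@n)
```

```text
[404.8  55.7] [ 0.6511 -0.1884  0.012 ]
[449.4 152.9] [ 0.4827 -0.2162  0.012 ]
[208.7 159.6] [0.5944 0.1584 0.012 ]
centre [ 0.53856734 -0.02890799  0.012     ] long 99.2938956833655 0.35133491042434606 0.17070277606347745
[ 0.577  -0.1758] stand [-0.1104 -0.1042] last frame [-0.1293  0.0797]
[ 0.5893 -0.1515] stand [-0.0831 -0.1034] last frame [-0.1214  0.0535]
[ 0.6001 -0.1289] stand [-0.0582 -0.102 ] last frame [-0.1136  0.0298]
[ 0.6147 -0.1057] stand [-0.0308 -0.1036] last frame [-0.1081  0.0029]
[ 0.6255 -0.0766] stand [-0.0001 -0.0991] last frame [-0.0958 -0.0256]
[ 0.6284 -0.0452] stand [ 0.0288 -0.0866] last frame [-0.0762 -0.0502]
[ 0.6221 -0.0172] stand [ 0.0504 -0.0676] last frame [-0.0522 -0.0662]
[0.6093 0.0069] stand [ 0.0654 -0.0448] last frame [-0.0264 -0.0748]
[0.5859 0.0354] stand [ 0.0791 -0.0106] last frame [ 0.0102 -0.0792]
[0.562  0.0609] stand [0.0901 0.0226] last frame [ 0.0451 -0.0812]
[0.5328 0.0869] stand [0.0988 0.0607] last frame [ 0.0842 -0.0797]
[0.5007 0.111 ] stand [0.1045 0.1004] last frame [ 0.124  -0.0749]
knob last frame 0.10328489331987942 0.04240967245554961
```

Emit:
jog_arm --deltas '[[[0.5, 0.4, 0.4, 0.5], [1.1, 0.9, 1.0, 1.2], [1.5, 1.25, 1.7, 1.8], [1.65, 1.36, 2.4, 2.09], [1.65, 1.36, 3.0, 2.09], [1.65, 1.36, 3.2, 2.09], [1.65, 1.36, 3.2, 2.09]]]' --grip 46

```text
t: 3.02
eef_pos: [0.5991, -0.1269, 0.1367]
ee_rot: [3.141, 0.0, -0.498]
force: [-0.0, -0.7, 0.4]
width: 0.046
gripper_force: 0.0
```

Run:
```python
from h import *;from station import arm,grab_frame
s=arm.get_state();print(s["eef_pos"],s["ee_rot"])
fs=[grab_frame(n) for n in("wrist","side")]
for n,f in zip(("w2","s2"),fs):np.savez(n+".npz",**f)
a=fs[0]["img"];b=fs[1]["img"][140:305,290:460]
im=np.vstack([a[60:360,:],cv2.resize(b,(309,300),interpolation=cv2.INTER_CUBIC) if 0 else np.zeros((300,640,3),np.uint8)])
im[300:,:309]=cv2.resize(b,(309,300),interpolation=cv2.INTER_CUBIC)
im[300:,320:640]=cv2.resize(a[220:300,280:365],(320,300),interpolation=cv2.INTER_CUBIC)
cv2.imwrite("pics/m2.png",im[:,:,::-1])
for p in((.599,-.1293,.1),(.599,-.1293,.117)):print(proj(fs[0],p,True))
```

```text
[ 0.59905591 -0.12689872  0.13669243] [ 3.14106031e+00  4.46204583e-04 -4.98065312e-01]
[329.62159479 220.88894128]
[329.95538783 230.1326017 ]
```

View pics/m2.png

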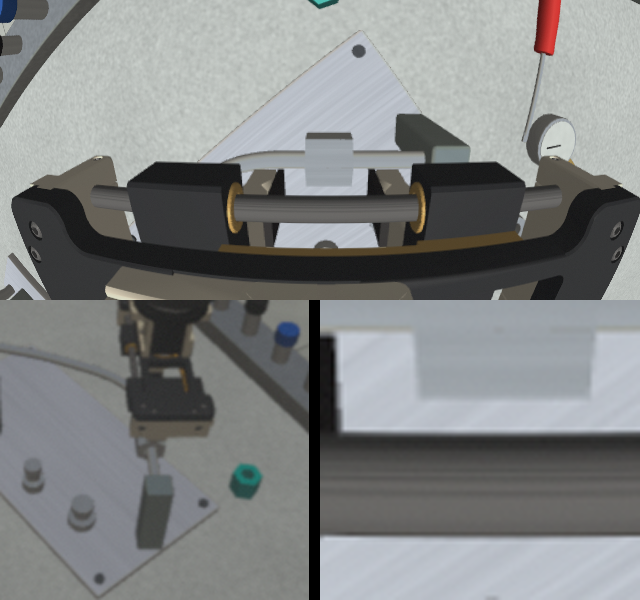

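The wrist view shows the nut (306–353) centred between the fingers (283–378), tool aligned with the tube, foot at (420,140) clear. Descending.

Emit:
jog_arm --deltas '[[[0, 0, 0.2, 0], [0, 0, 0.4, 0], [0, 0, 0.46, 0], [0, 0, 0.46, 0]]]'

```text
t: 3.62
eef_pos: [0.5988, -0.1277, 0.1085]
ee_rot: [3.141, 0.001, -0.499]
force: [0.1, 0.0, 0.3]
width: 0.046
gripper_force: 0.0
```

```bash
cat > path.py <<'E'
from plan import *
from scipy.interpolate import make_smoothing_spline
P=np.array([(.577,-.1758),(.5893,-.1515),(.6001,-.1289),(.6147,-.1057),(.6255,-.0766),(.6284,-.0452),(.6221,-.0172),(.6093,.0069),(.5859,.0354),(.562,.0609),(.5328,.0869),(.5007,.111)])-[.0012,.0005]
X=R.from_euler('z',-61.3,degrees=True).as_matrix()[:2,:2]
c=np.array([.5374,-.0294]);Q=(P-c)@X.T
Q[:4,1]=-.1033                                   # first straight
t=np.radians(75);d=np.array([np.cos(t),np.sin(t)]);n=np.array([-d[1],d[0]])
for i in(9,10,11):Q[i]=(Q[i]@d)*d+(-.0795)*n     # last straight
s=np.r_[0,np.cumsum(np.linalg.norm(np.diff(Q,axis=0),axis=1))]
f=[make_smoothing_spline(s,Q[:,k],lam=1e-7) for k in(0,1)]
def at(u):
    q=np.array([g(u) for g in f]);v=np.array([g.derivative()(u) for g in f])
    return q@X+c,61.3+np.degrees(np.arctan2(v[1],v[0]))
def rows(us,ahead,z):
    # tool centre 'ahead' of nut centre at arc us
    out=[]
    for u in us:
        p,a=at(u);T=np.array([np.cos(np.radians(a)),np.sin(np.radians(a))]);p=p+ahead*T
        out.append(rel(*p,z,a-90))
    return out
def where():
    p=arm.get_state()["eef_pos"][:2];uu=np.linspace(0,s[-1]+.03,600)
    return uu[np.argmin([np.linalg.norm(at(u)[0]-p) for u in uu])]
E
python3 - <<'E'
from path import *
print(np.round(s,3));
for u in np.arange(.03,s[-1]+.03,.03):print(round(u,3),at(u)[0].round(4),at(u)[1].round(1))
print("tcp u",where())
w=arm.get_state()["width"];a=w/2-.015;print(w,a)
u0=where()
for r in rows(u0+np.array([-.004,.002,.007,.012,.018,.024,.03,.036])-.0,a,.109):print(r)
E
```

```text
[0.    0.027 0.052 0.08  0.111 0.142 0.171 0.198 0.235 0.27  0.309 0.349]
0.03 [ 0.5894 -0.1495] 61.4
0.06 [ 0.6039 -0.1233] 60.6
0.09 [ 0.6176 -0.0966] 66.8
0.12 [ 0.6262 -0.0678] 81.0
0.15 [ 0.6263 -0.0378] 98.9
0.18 [ 0.6172 -0.0093] 116.0
0.21 [0.6011 0.016 ] 127.8
0.24 [0.5812 0.0385] 134.6
0.27 [0.5596 0.0593] 136.5
0.3 [0.5379 0.0801] 136.2
0.33 [0.5162 0.1008] 136.3
0.36 [0.4945 0.1215] 136.3
tcp u 0.05375463621098047
0.04603359853325744 0.00801679926662872
[ 0.038 -0.068 -0.009  0.103]
[ 0.04  -0.168 -0.009  0.164]
[ 0.041 -0.251 -0.009  0.155]
[ 0.041 -0.335 -0.009  0.085]
[ 0.039 -0.435 -0.009 -0.08 ]
[ 0.035 -0.535 -0.009 -0.332]
[ 0.026 -0.634 -0.009 -0.665]
[ 0.014 -0.734 -0.009 -1.059]
```

Emit:
jog_arm --deltas '[[[0.02, -0.07, 0, 0], [0.03, -0.11, 0, 0], [0.03, -0.15, 0, 0], [0.03, -0.2, 0, 0], [0.03, -0.27, 0, 0], [0.03, -0.35, 0, 0], [0.03, -0.43, 0, 0], [0.03, -0.48, 0, 0]]]'

```text
t: 4.62
eef_pos: [0.6146, -0.1028, 0.1089]
ee_rot: [3.142, 0.0, -0.499]
force: [-0.2, -1.4, 0.6]
width: 0.0464
gripper_force: 0.7
```

Run:
```python
from path import *;from station import grab_frame
f=grab_frame("wrist");np.savez("w3.npz",**f)
im=np.vstack([cv2.resize(f["img"][130:260,200:460],(780,390))]);cv2.imwrite("pics/w3.png",im[:,:,::-1])
a=.008;u0=where()-a;print(u0)
for r in rows(u0+np.arange(1,9)*.006,a,.109):print(r)
```

```text
0.07547778799822849
[-0.003 -0.102 -0.001 -0.527]
[-0.014 -0.202 -0.001 -0.898]
[-2.80e-02 -3.01e-01 -1.00e-03 -1.33e+00]
[-4.800e-02 -3.990e-01 -1.000e-03 -1.823e+00]
[-7.200e-02 -4.970e-01 -1.000e-03 -2.379e+00]
[-1.030e-01 -5.930e-01 -1.000e-03 -2.997e+00]
[-1.380e-01 -6.870e-01 -1.000e-03 -3.646e+00]
[-1.800e-01 -7.780e-01 -1.000e-03 -4.311e+00]
```

View pics/w3.png

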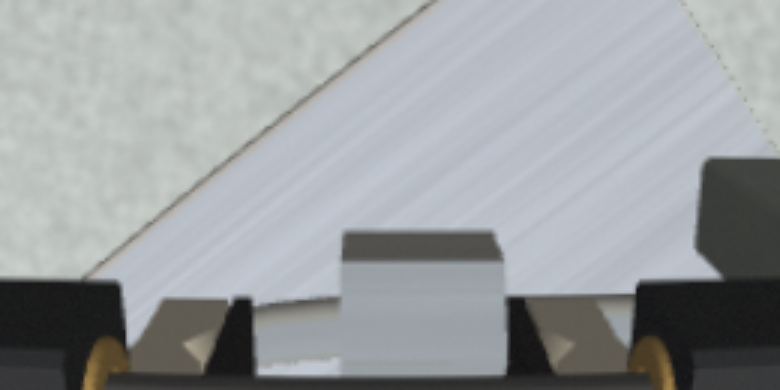

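The nut (343–503) now touches the rear finger (508) and slides squarely. Continuing along the curve.

Emit:
jog_arm --deltas '[[[0, -0.1, 0, -0.4], [-0.01, -0.2, 0, -0.85], [-0.03, -0.3, 0, -1.3], [-0.05, -0.4, 0, -1.8], [-0.07, -0.5, 0, -2.4], [-0.1, -0.59, 0, -3.0], [-0.14, -0.69, 0, -3.65], [-0.18, -0.78, 0, -4.3]]]'

```text
t: 5.68
eef_pos: [0.6275, -0.0564, 0.1089]
ee_rot: [-3.142, -0.0, -0.12]
force: [-0.6, -1.1, 0.8]
width: 0.0462
gripper_force: 0.4
```

Run:
```python
from path import *;from station import grab_frame
f=grab_frame("wrist");np.savez("w4.npz",**f)
cv2.imwrite("pics/w4.png",cv2.resize(f["img"][130:260,200:460],(780,390))[:,:,::-1])
a=.008;p=arm.get_state()["eef_pos"];uu=np.linspace(.1,.3,801)
def tc(u):
    q,g=at(u);g=np.radians(g);return q+a*np.array([np.cos(g),np.sin(g)])
u0=uu[np.argmin([np.linalg.norm(tc(u)-p[:2]) for u in uu])];print(u0,at(u0))
for r in rows(u0+np.arange(1,9)*.006,a,.109):print(r.tolist())
```

```text
0.124 (array([ 0.62672757, -0.06385549]), np.float64(83.26810974757666))
[-0.01, -0.099, -0.001, -0.687]
[-0.027, -0.198, -0.001, -1.398]
[-0.051, -0.296, -0.001, -2.135]
[-0.081, -0.392, -0.001, -2.877]
[-0.117, -0.486, -0.001, -3.601]
[-0.159, -0.577, -0.001, -4.311]
[-0.206, -0.666, -0.001, -5.008]
[-0.258, -0.752, -0.001, -5.697]
```

View pics/w4.png

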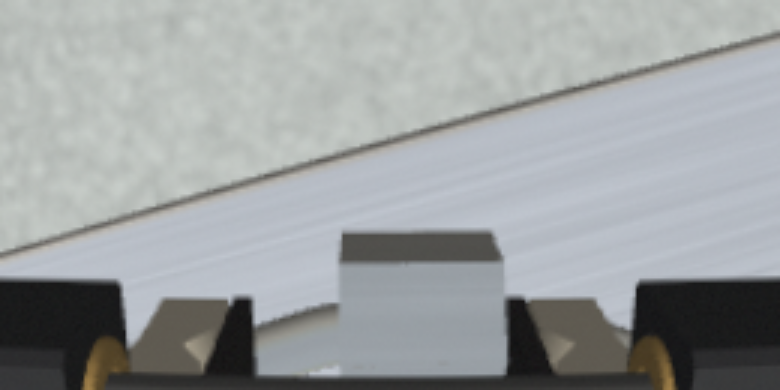

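The nut is still flush on the rear finger and square with the tool, around the bend; force about 1 N. Continuing.

Emit:
jog_arm --deltas '[[[-0.01, -0.1, 0, -0.7], [-0.03, -0.2, 0, -1.4], [-0.05, -0.3, 0, -2.1], [-0.08, -0.39, 0, -2.9], [-0.12, -0.49, 0, -3.6], [-0.16, -0.58, 0, -4.3], [-0.2, -0.67, 0, -5.0], [-0.26, -0.75, 0, -5.7]]]'

```text
t: 6.72
eef_pos: [0.6176, -0.0101, 0.1091]
ee_rot: [3.141, -0.0, 0.376]
force: [-1.1, -1.7, 1.0]
width: 0.0461
gripper_force: 0.6
```

```bash
cat >> path.py <<'E'
def nxt(a,step,n=8,z=.109):
    p=arm.get_state()["eef_pos"];uu=np.linspace(.1,.37,1081)
    def tc(u):
        q,g=at(u);g=np.radians(g);return q+a*np.array([np.cos(g),np.sin(g)])
    u0=uu[np.argmin([np.linalg.norm(tc(u)-p[:2]) for u in uu])];print(u0,at(u0))
    for r in rows(u0+np.arange(1,n+1)*step,a,z):print(r.tolist())
E
python3 - <<'E'
from path import *
nxt(.008,.006)
E
```

```text
0.171 (array([ 0.62082546, -0.01754188]), np.float64(111.18800034229858))
[-0.005, -0.099, 0.002, -0.588]
[-0.02, -0.198, 0.002, -1.189]
[-0.039, -0.297, 0.002, -1.735]
[-0.062, -0.394, 0.002, -2.225]
[-0.088, -0.491, 0.002, -2.666]
[-0.117, -0.587, 0.002, -3.067]
[-0.149, -0.682, 0.002, -3.431]
[-0.184, -0.776, 0.002, -3.758]
```

Emit:
jog_arm --deltas '[[[0, -0.1, 0, -0.6], [-0.02, -0.2, 0, -1.2], [-0.04, -0.3, 0, -1.7], [-0.06, -0.39, 0, -2.2], [-0.09, -0.49, 0, -2.7], [-0.12, -0.59, 0, -3.1], [-0.15, -0.68, 0, -3.4], [-0.18, -0.78, 0, -3.8]]]'

```text
t: 7.72
eef_pos: [0.5901, 0.0297, 0.109]
ee_rot: [-3.142, -0.0, 0.707]
force: [0.6, -1.4, 0.6]
width: 0.0459
gripper_force: 0.5
```

Run:
```python
from path import *
nxt(.008,.006)
```

```text
0.21950000000000003 (array([0.59512083, 0.02341617]), np.float64(130.45866696094345))
[-0.008, -0.1, -0.0, -0.276]
[-0.015, -0.2, -0.0, -0.527]
[-0.023, -0.3, -0.0, -0.741]
[-0.032, -0.399, -0.0, -0.915]
[-0.042, -0.499, -0.0, -1.05]
[-0.053, -0.598, -0.0, -1.144]
[-0.064, -0.698, -0.0, -1.198]
[-0.074, -0.797, -0.0, -1.211]
```

Emit:
jog_arm --deltas '[[[-0.01, -0.1, 0, -0.3], [-0.015, -0.2, 0, -0.5], [-0.02, -0.3, 0, -0.75], [-0.03, -0.4, 0, -0.9], [-0.04, -0.5, 0, -1.05], [-0.05, -0.6, 0, -1.15], [-0.06, -0.7, 0, -1.15], [-0.07, -0.78, 0, -1.15]]]'

```text
t: 8.72
eef_pos: [0.5565, 0.0625, 0.109]
ee_rot: [-3.142, -0.0, 0.805]
force: [0.4, -0.1, 0.7]
width: 0.046
gripper_force: 0.5
```

Run:
```python
from path import *;from station import grab_frame
f=grab_frame("wrist");np.savez("w5.npz",**f)
cv2.imwrite("pics/w5.png",cv2.resize(f["img"][110:260,180:460],(784,420))[:,:,::-1])
nxt(.008,.006,1)
```

```text
0.267 (array([0.56180143, 0.05727784]), np.float64(136.56939186861842))
[0.002, -0.1, -0.002, -0.067]
```

View pics/w5.png

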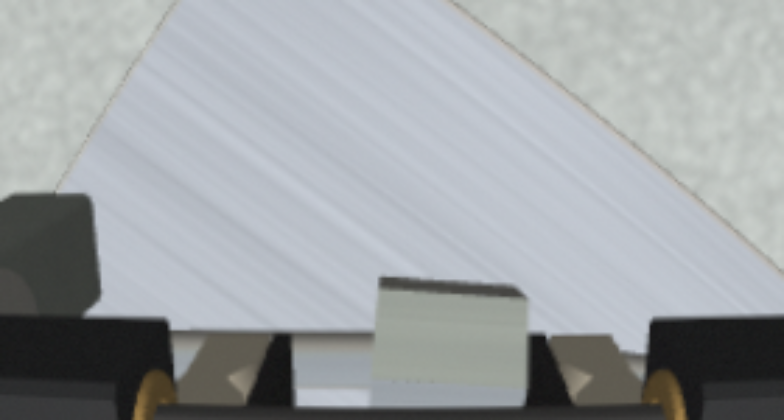

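The nut (375–527) sits against the rear finger on the last straight, slightly skewed in its play; port block at (45,250). Switching to closed fingers behind it, before the front finger reaches the port.

Emit:
jog_arm --deltas '[[[0, -0.02, -0.1, 0], [0, -0.02, -0.3, 0], [0, 0.0, -0.5, 0], [0, 0.3, -0.5, 0], [0, 0.7, -0.5, 0], [0, 0.9, -0.5, 0], [0, 0.92, -0.5, 0], [0, 0.92, -0.5, 0]]]'

```text
t: 9.78
eef_pos: [0.5963, 0.0239, 0.1387]
ee_rot: [-3.141, 0.001, 0.805]
force: [-0.2, -0.4, 0.0]
width: 0.0462
gripper_force: 0.0
```

Emit:
jog_arm --deltas '[[[0, 0, 0, 0], [0, 0, 0, 0], [0, 0, 0.2, 0], [0, 0, 0.4, 0], [0, 0, 0.5, 0], [0, 0, 0.5, 0]]]' --grip 0 --squeeze 5

```text
t: 10.52
eef_pos: [0.5962, 0.0238, 0.108]
ee_rot: [-3.141, 0.001, 0.805]
force: [-0.6, 0.0, 0.0]
width: 0.0006
gripper_force: 0.0
```

Run:
```python
from path import *;from station import grab_frame
f=grab_frame("wrist");np.savez("w6.npz",**f)
cv2.imwrite("pics/w6.png",cv2.resize(f["img"][110:260,180:460],(784,420))[:,:,::-1])
s=arm.get_state();print(s["eef_pos"],s["force"],s["width"]);print(rel(*(at(.267)[0]-.042*np.array([-.723,.691])),.109,46.3))
```

```text
[0.59652382 0.02386785 0.10859747] [ 0.44542603 -0.54667643  0.4879911 ] 0.0004200516543979263
[ 0.002 -0.103 -0.007 -0.03 ]
```

View pics/w6.png

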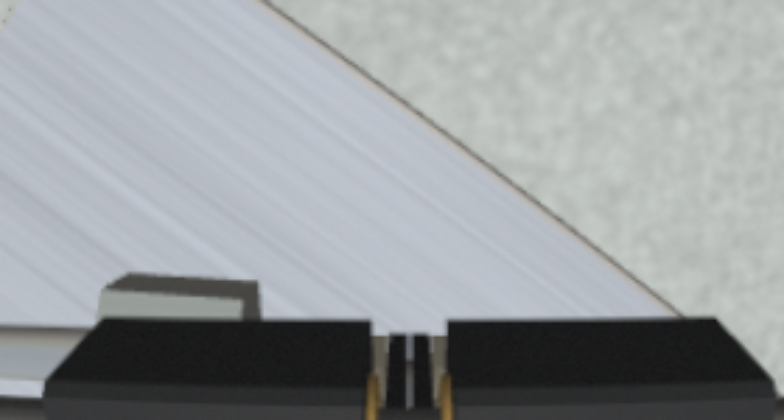

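Closed fingers (388–432) are behind the nut (rear face at 260), about 26 mm short of it. Advancing.

Emit:
jog_arm --deltas '[[[0, -0.1, 0, 0], [0, -0.2, 0, 0], [0, -0.25, 0, 0], [0, -0.3, 0, 0], [0, -0.35, 0, 0], [0, -0.41, 0, 0], [0, -0.48, 0, 0], [0, -0.56, 0, 0]]]'

```text
t: 11.58
eef_pos: [0.5723, 0.0474, 0.109]
ee_rot: [3.141, -0.0, 0.805]
force: [1.5, -0.9, 0.2]
width: 0.0006
gripper_force: 0.6
```

Emit:
jog_arm --deltas '[[[0, -0.08, 0, 0], [0, -0.16, 0, 0], [0, -0.24, 0, 0], [0, -0.32, 0, 0], [0, -0.4, 0, 0], [0, -0.47, 0, 0], [0, -0.52, 0, 0], [0, -0.54, 0, 0]]]'

```text
t: 12.58
eef_pos: [0.5489, 0.0698, 0.109]
ee_rot: [-3.142, 0.0, 0.806]
force: [-0.4, -0.6, 0.1]
width: 0.0005
gripper_force: 0.5
```

Run:
```python
from path import *;from station import grab_frame
f=grab_frame("wrist");np.savez("w7.npz",**f);t=grab_frame("side");np.savez("s7.npz",**t)
a=cv2.resize(f["img"][90:260,160:460],(780,360));b=cv2.resize(t["img"][145:225,235:345],(330,240),interpolation=cv2.INTER_CUBIC)
im=np.zeros((600,780,3),np.uint8);im[:360]=a[:360];im[360:,:330]=b;cv2.imwrite("pics/m7.png",im[:,:,::-1])
s=arm.get_state();r=s["eef_pos"][:2]-c;D=np.array([-.723,.691]);print(s["eef_pos"],s["force"],"along",r@D,"lat",r@[-.691,-.723])
```

```text
[0.5488435  0.06978956 0.1089323 ] [-0.73977702  0.05768544 -0.84563271] along 0.06026633438865565 lat -0.0796215092321586
```

View pics/m7.png

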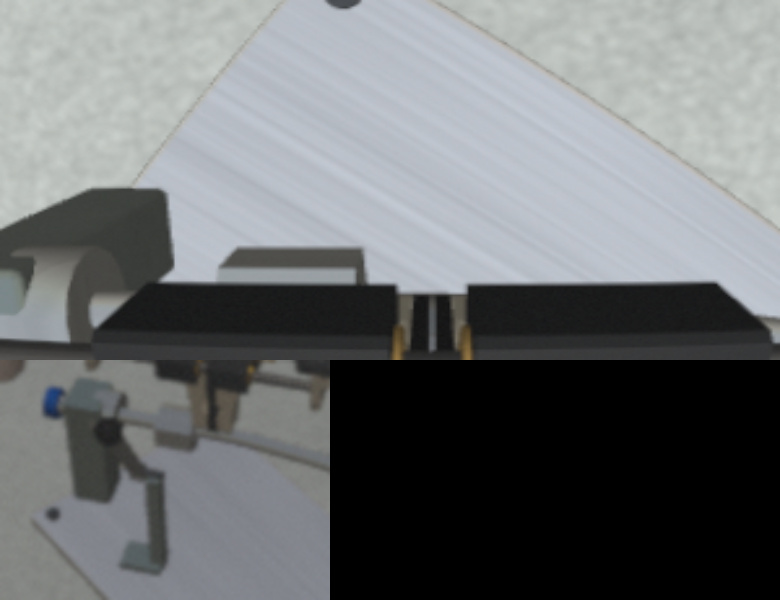

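Nut (225–365) lies flush ahead of the fingers; the port shoulder (about 95) is roughly 30 mm further on. Latch is still back in the side view. Forward 24 mm, then in small felt steps.

Emit:
jog_arm --deltas '[[[0, -0.06, 0, 0], [0, -0.13, 0, 0], [0, -0.2, 0, 0], [0, -0.27, 0, 0], [0, -0.33, 0, 0], [0, -0.38, 0, 0], [0, -0.41, 0, 0], [0, -0.42, 0, 0]]]'

```text
t: 13.68
eef_pos: [0.5308, 0.0872, 0.109]
ee_rot: [3.142, -0.0, 0.806]
force: [0.6, -1.0, 0.1]
width: 0.0006
gripper_force: 0.3
```

Emit:
jog_arm --deltas '[[[0, -0.02, 0, 0], [0, -0.04, 0, 0], [0, -0.06, 0, 0]]]'

```text
t: 14.05
eef_pos: [0.5282, 0.0897, 0.109]
ee_rot: [3.142, 0.0, 0.805]
force: [0.8, -0.7, -0.3]
width: 0.0004
gripper_force: 0.3
```

Emit:
jog_arm --deltas '[[[0, -0.01, 0, 0], [0, -0.02, 0, 0], [0, -0.03, 0, 0]]]'

```text
t: 14.42
eef_pos: [0.5269, 0.0909, 0.109]
ee_rot: [3.142, 0.0, 0.805]
force: [0.0, -0.0, -0.4]
width: 0.0003
gripper_force: 0.3
```

Run:
```python
from path import *;from station import grab_frame
s=arm.get_state();r=s["eef_pos"][:2]-c;D=np.array([-.723,.691]);print(s["eef_pos"],s["force"],s["gripper_force"],"along",r@D,"lat",r@[-.691,-.723])
```

```text
[0.5269119  0.09090315 0.10895897] [ 0.03020156 -0.0115497  -0.41349214] 0.3334565971007919 along 0.09071237674625444 lat -0.07973190329163599
```

Emit:
jog_arm --deltas '[[[0, -0.01, 0, 0], [0, -0.02, 0, 0], [0, -0.03, 0, 0]]]'

```text
t: 14.8
eef_pos: [0.5256, 0.0921, 0.1089]
ee_rot: [3.142, 0.0, 0.805]
force: [0.7, -0.4, -0.3]
width: 0.0004
gripper_force: 0.3
```

Emit:
jog_arm --deltas '[[[0, -0.01, 0, 0], [0, -0.02, 0, 0]]]'

```text
t: 15.05
eef_pos: [0.5249, 0.0929, 0.109]
ee_rot: [3.141, -0.0, 0.806]
force: [1.1, -2.0, -0.7]
width: 0.0004
gripper_force: 1.5
```

Emit:
jog_arm --deltas '[[[0, -0.01, 0, 0], [0, -0.02, 0, 0]]]'

```text
t: 15.3
eef_pos: [0.5247, 0.0933, 0.1094]
ee_rot: [3.14, -0.0, 0.806]
force: [5.7, -7.5, 0.0]
width: 0.0003
gripper_force: 4.3
```

Force rises stiffly to 9 N: the nut is on the shoulder. Backing off and lifting.

Emit:
jog_arm --deltas '[[[0, 0.04, 0, 0], [0, 0.1, 0, 0], [0, 0.1, -0.5, 0], [0, 0.1, -1.2, 0], [0, 0.1, -2.0, 0], [0, 0.1, -2.7, 0], [0, 0.1, -2.8, 0], [0, 0.1, -2.8, 0]]]'

```text
t: 16.3
eef_pos: [0.528, 0.0898, 0.2768]
ee_rot: [-3.141, -0.0, 0.805]
force: [-0.9, -0.8, -0.7]
width: 0.0009
gripper_force: 0.0
```

Run:
```python
from path import *;from station import grab_frame
fs={n:grab_frame(n) for n in("wrist","side","top")}
[np.savez(n+"8.npz",**f) for n,f in fs.items()]
s=arm.get_state();print(s["eef_pos"],s["ee_rot"],s["force"])
D=np.array([-.723,.691]);N=np.array([-.691,-.723])
# grey profile along the upper-outer slanted flat of the nut (outside lateral -9 mm, z .112) and along top line
for n,f in fs.items():
  g=cv2.cvtColor(f["img"],cv2.COLOR_RGB2GRAY).astype(np.float32)
  for lat,z in((-.0795,.112),(-.0895,.1085),(-.0695,.1085)):
    aa=np.arange(.07,.175,.0025);uv=np.array([proj(f,np.r_[c+a*D+lat*N,z],n=="wrist") for a in aa],np.float32)
    v=cv2.remap(g,uv[:,0].reshape(1,-1),uv[:,1].reshape(1,-1),cv2.INTER_LINEAR).ravel()
    print(n,lat,uv[0].round(),uv[-1].round(),v.round().astype(int).tolist())
```

```text
[0.52757184 0.08944841 0.27549675] [-3.14051263e+00  2.21954520e-03  8.05359637e-01] [0.2921174  0.31216829 0.43640681]
wrist -0.0795 [344. 182.] [250. 183.] [161, 161, 161, 161, 161, 162, 162, 162, 161, 162, 162, 161, 163, 162, 162, 162, 136, 158, 158, 159, 159, 158, 159, 159, 158, 157, 158, 154, 132, 163, 161, 157, 155, 158, 158, 161, 155, 132, 133, 132, 132, 132]
wrist -0.0895 [344. 172.] [250. 173.] [174, 177, 176, 178, 175, 169, 169, 170, 173, 188, 187, 191, 190, 190, 191, 165, 129, 162, 161, 161, 162, 162, 161, 161, 160, 160, 160, 160, 124, 156, 153, 153, 149, 131, 131, 132, 132, 131, 132, 132, 132, 133]
wrist -0.0695 [343. 190.] [251. 191.] [189, 191, 191, 192, 189, 187, 190, 193, 192, 193, 193, 193, 192, 190, 189, 183, 144, 157, 157, 158, 158, 158, 158, 158, 158, 158, 158, 158, 128, 157, 157, 157, 158, 137, 132, 132, 131, 131, 131, 131, 132, 132]
side -0.0795 [303. 164.] [262. 157.] [124, 125, 125, 126, 127, 128, 127, 125, 124, 124, 124, 125, 124, 122, 106, 79, 74, 92, 105, 107, 108, 108, 108, 108, 107, 107, 107, 106, 102, 101, 105, 107, 107, 106, 102, 98, 96, 94, 91, 90, 90,
[... 455 characters left out ...]
8, 79, 78, 76, 76, 77]
top -0.0795 [290. 201.] [266. 226.] [35, 32, 23, 21, 23, 19, 16, 22, 22, 27, 22, 34, 44, 49, 51, 47, 47, 44, 41, 42, 39, 39, 37, 30, 27, 28, 46, 79, 113, 136, 156, 171, 180, 184, 185, 184, 185, 184, 183, 183, 174, 158]
top -0.0895 [287. 198.] [264. 224.] [30, 52, 61, 77, 95, 109, 121, 129, 134, 140, 137, 141, 134, 133, 136, 131, 127, 122, 120, 121, 122, 121, 126, 132, 135, 134, 130, 127, 122, 116, 109, 105, 110, 130, 155, 177, 181, 184, 185, 184, 182, 167]
top -0.0695 [292. 203.] [268. 228.] [54, 57, 60, 53, 48, 46, 48, 45, 44, 55, 71, 87, 88, 82, 65, 51, 35, 32, 34, 37, 41, 43, 50, 55, 54, 52, 53, 66, 76, 94, 111, 120, 124, 118, 114, 110, 112, 111, 111, 109, 102, 103]
```

The wrist profile shows the nut spanning 30 mm with only a single dark edge line before the shoulder: it is home. Now the knob: move over it and lower with fingers open.

Emit:
jog_arm --deltas '[[[-0.5, -0.06, 0, 0], [-1.1, -0.12, 0, 0], [-1.6, -0.18, 0, 0], [-1.9, -0.22, 0, 0], [-1.94, -0.22, 0, 0], [-1.94, -0.22, 0, 0]]]' --grip 50

```text
t: 17.2
eef_pos: [0.4385, 0.0151, 0.2769]
ee_rot: [3.142, -0.0, 0.805]
force: [0.4, -0.0, 0.3]
width: 0.0491
gripper_force: 0.0
```

Run:
```python
from path import *;from station import grab_frame
D=np.array([-.723,.691]);N=np.array([-.691,-.723])
fs={n:grab_frame(n) for n in("wrist","side")}
s=arm.get_state();print(s["eef_pos"],s["ee_rot"],s["force"],s["width"])
rs=[]
for n,f in fs.items():
    w=n=="wrist";p=proj(f,(.4346,.0118,.1976),w);u,v=p.round().astype(int);h=16 if w else 9
    m=(f["img"][v-h:v+h+1,u-h:u+h+1].max(2)<(45))
    nn,l,st_,ce=cv2.connectedComponentsWithStats(m.astype(np.uint8));print(n,p,st_[1:].tolist(),ce[1:].round(1).tolist())
    for r in m[::2]:print(''.join('#' if q else '.' for q in r))
```

```text
[0.43860536 0.01526794 0.27671346] [-3.14144750e+00  4.93180903e-04  8.05652319e-01] [ 0.06667704 -0.60657215 -0.01712895] 0.04960448044283557
wrist [325.03640943 210.85935544] [[7, 2, 23, 23, 395]] [[17.7, 12.7]]
.................................
..............#########..........
...........##############........
.........##################......
........#####################....
.......######################....
.......######################....
.......##########....########....
.......##########..##########....
........####################.....
.........##################......
...........##############........
.................##..............
.................................
.................................
.................................
.................................
side [270.44762699 168.20504165] [[6, 6, 8, 9, 59]] [[9.6, 9.8]]
...................
...................
...................
.......#####.......
......########.....
......########.....
.......#######.....
.........###.......
...................
...................
```

Run:
```python
from path import *;from station import grab_frame
f=grab_frame("wrist");g=grab_frame("side")
p,e=tri([ray(f,326.9,207.4,True),ray(g,271,169)]);print(p,e)
r=p[:2]-c;D=np.array([-.723,.691]);N=np.array([-.691,-.723]);print("along",r@D,"lat",r@N)
print(rel(*(p[:2]-.004*N),p[2]-.006,46.2))
```

```text
[0.43652148 0.01249128 0.19400926] 0.0005915361877580103
along 0.10188204663760089 lat 0.03941965963314505
[ 0.012  0.008  1.478 -0.007]
```

Emit:
jog_arm --deltas '[[[0.01, 0.01, 0.3, 0], [0.01, 0.01, 0.7, 0], [0.01, 0.01, 1.1, 0], [0.01, 0.01, 1.35, 0], [0.01, 0.01, 1.45, 0], [0.01, 0.01, 1.45, 0]]]'

```text
t: 18.15
eef_pos: [0.4392, 0.015, 0.1901]
ee_rot: [3.141, 0.0, 0.806]
force: [0.2, 0.2, 0.5]
width: 0.0505
gripper_force: 0.0
```

Emit:
jog_arm --deltas '[[[0, 0, 0, 0], [0, 0, 0, 0], [0, 0, 0, 0], [0, 0, 0, 0], [0, 0, 0, 0], [0, 0, 0, 0]]]' --grip 0 --squeeze 5

```text
t: 18.9
eef_pos: [0.4392, 0.0148, 0.1902]
ee_rot: [3.141, -0.0, 0.806]
force: [1.0, -1.9, 1.0]
width: 0.019
gripper_force: 5.0
```

Run:
```python
from path import *
s=arm.get_state();p=s["eef_pos"];F=s["force"];D=np.array([-.723,.691,0]);N=np.array([-.691,-.723,0]);print(p,F@D,F@N,F[2])
r=p[:2]-c;lat=r@N[:2]+.004;z=p[2]+.006;print("ball lat",lat,"z",z)
hl=-.0795+.07
th0=np.arctan2(z-.112,hl-lat);print("theta",th0,np.hypot(z-.112,hl-lat))
R0=.098
th=np.linspace(th0,0,19)[1:]
x=(R0*np.cos(th)-R0*np.cos(th0))/.06;zz=-(R0*np.sin(th)-R0*np.sin(th0))/.06
for a in zip(th.round(2),x.round(2),zz.round(2)):print(*a)
```

```text
[0.43918002 0.01477987 0.19018861] -2.0107588393984135 0.7102832358736993 0.9905498311893047
ball lat 0.039927957971956515 z 0.19618860940744162
theta 2.101683821767085 0.09762604664348683
1.98 0.17 -0.09
1.87 0.35 -0.15
1.75 0.53 -0.2
1.63 0.72 -0.22
1.52 0.91 -0.22
1.4 1.1 -0.2
1.28 1.29 -0.16
1.17 1.47 -0.09
1.05 1.64 -0.01
0.93 1.8 0.1
0.82 1.94 0.22
0.7 2.08 0.36
0.58 2.19 0.51
0.47 2.29 0.67
0.35 2.36 0.85
0.23 2.42 1.03
0.12 2.45 1.22
0.0 2.46 1.41
```

Ball gripped (19 mm), angle 2.10 rad, radius 97.6 mm – as it should be. Swinging over the arc.

Emit:
jog_arm --deltas '[[[0.17, 0, -0.09, 0], [0.35, 0, -0.15, 0], [0.53, 0, -0.2, 0], [0.72, 0, -0.22, 0], [0.91, 0, -0.22, 0], [1.1, 0, -0.2, 0], [1.29, 0, -0.16, 0], [1.47, 0, -0.09, 0]]]'

```text
t: 19.9
eef_pos: [0.5008, 0.0792, 0.1952]
ee_rot: [3.141, -0.001, 0.805]
force: [1.4, -1.5, 1.1]
width: 0.0192
gripper_force: 5.0
```

Emit:
jog_arm --deltas '[[[0.17, 0, 0.08, 0], [0.33, 0, 0.19, 0], [0.47, 0, 0.31, 0], [0.61, 0, 0.45, 0], [0.72, 0, 0.6, 0], [0.82, 0, 0.76, 0], [0.86, 0, 0.85, 0], [0.89, 0, 0.94, 0]]]'

```text
t: 20.9
eef_pos: [0.5372, 0.1173, 0.1386]
ee_rot: [-3.142, -0.0, 0.805]
force: [3.1, 1.2, 1.7]
width: 0.0193
gripper_force: 5.0
```

```bash
cat > lat.py <<'E'
from path import *
s=arm.get_state();p=s["eef_pos"];F=s["force"];D=np.array([-.723,.691,0]);N=np.array([-.691,-.723,0]);print(p,F@D,F@N,F[2],s["width"],s["gripper_force"])
r=p[:2]-c;lat=r@N[:2]+.004;z=p[2]+.006;print("ball lat",lat,"z",z,"theta",np.arctan2(z-.112,-.0095-lat),np.hypot(z-.112,-.0095-lat),"along",r@D[:2])
E
python3 lat.py
```

```text
[0.53724286 0.1172577  0.13864708] -1.4003910251217562 -2.953100841892585 1.6522153116085991 0.019315137772815186 4.999924376606941
ball lat -0.10192493307257545 z 0.14464708058856693 theta 0.3395477046819123 0.09802142686385684 along 0.10145407967870708
```

Emit:
jog_arm --deltas '[[[0.03, 0, 0.1, 0], [0.06, 0, 0.2, 0], [0.08, 0, 0.3, 0], [0.09, 0, 0.4, 0], [0.09, 0, 0.47, 0], [0.09, 0, 0.51, 0]]]'

```text
t: 21.65
eef_pos: [0.541, 0.1211, 0.1082]
ee_rot: [3.142, -0.0, 0.806]
force: [3.8, 2.1, 1.1]
width: 0.0189
gripper_force: 5.0
```

Emit:
jog_arm --deltas '[[[0, 0, 0.02, 0], [0, 0, 0.04, 0], [0, 0, 0.04, 0]]]'

```text
t: 22.02
eef_pos: [0.5409, 0.1211, 0.106]
ee_rot: [3.142, -0.001, 0.805]
force: [5.1, 3.4, -0.9]
width: 0.0195
gripper_force: 5.0
```

```bash
python3 lat.py
```

```text
[0.54094388 0.12106555 0.10598813] -1.3935141315016661 -5.9963680323058846 -0.8744704143623933 0.019522563861945216 4.9999237060546875
ball lat -0.10723541348353396 z 0.11198812818094445 theta -0.00012146895965368606 0.09773541420456272 along 0.10140946440986688
```

Emit:
jog_arm --deltas '[[[0, 0, 0.02, 0], [0, 0, 0.03, 0], [0, 0, 0.03, 0]]]'

```text
t: 22.4
eef_pos: [0.5409, 0.121, 0.1041]
ee_rot: [3.142, -0.0, 0.806]
force: [4.0, 3.9, -0.3]
width: 0.0195
gripper_force: 5.0
```

Emit:
jog_arm --deltas '[[[0, 0, 0, 0], [0, 0, 0, 0], [0, 0, -0.2, 0], [0, 0, -0.5, 0], [0, 0, -0.8, 0], [0, 0, -0.8, 0]]]' --grip 28

```text
t: 23.15
eef_pos: [0.5415, 0.1212, 0.1541]
ee_rot: [3.141, -0.003, 0.806]
force: [0.3, -1.1, -0.8]
width: 0.028
gripper_force: 0.0
```

Emit:
jog_arm --deltas '[[[-0.06, 0, 0, 0], [-0.06, 0, 0, 0], [-0.06, 0, 0.1, 0], [-0.06, 0, 0.25, 0], [-0.06, 0, 0.35, 0], [-0.06, 0, 0.35, 0]]]' --grip 0

```text
t: 23.9
eef_pos: [0.5379, 0.118, 0.1303]
ee_rot: [-3.141, 0.002, 0.805]
force: [1.0, 0.4, -0.0]
width: 0.0005
gripper_force: 0.0
```

```bash
python3 lat.py
```

```text
[0.53785139 0.11804995 0.13025164] -0.39517702619941214 -0.9648998935145824 -0.015254312622902527 0.00045689224148852403 0.0
ball lat -0.10291822062520217 z 0.13625164123997383 theta 0.2539960693425387 0.09651479703968376 along 0.1015615581683201
```

Emit:
jog_arm --deltas '[[[0, 0, 0.05, 0], [0, 0, 0.1, 0], [0, 0, 0.12, 0], [0, 0, 0.12, 0]]]'

```text
t: 24.4
eef_pos: [0.5382, 0.1183, 0.1239]
ee_rot: [-3.142, 0.0, 0.805]
force: [-0.3, 0.3, -0.5]
width: 0.0007
gripper_force: 0.0
```

Emit:
jog_arm --deltas '[[[0, 0, 0.015, 0], [0, 0, 0.025, 0], [0, 0, 0.025, 0]]]'

```text
t: 24.78
eef_pos: [0.5384, 0.1183, 0.1225]
ee_rot: [3.141, -0.0, 0.806]
force: [0.4, 0.1, 0.7]
width: 0.0006
gripper_force: 0.1
```

Emit:
jog_arm --deltas '[[[0, 0, 0.015, 0], [0, 0, 0.03, 0], [0, 0, 0.03, 0]]]'

```text
t: 25.15
eef_pos: [0.5386, 0.1183, 0.1216]
ee_rot: [3.141, -0.001, 0.806]
force: [-1.7, 0.9, 9.0]
width: 0.0006
gripper_force: 4.0
```

Firm stop at 0.122 m, the closed ball's top. Lifting clear and checking.

Emit:
jog_arm --deltas '[[[0, 0, -0.2, 0], [0, 0.1, -0.8, 0], [0, 0.3, -1.6, 0], [0, 0.4, -2.4, 0], [0, 0.5, -2.6, 0], [0, 0.5, -2.6, 0]]]'

```text
t: 25.9
eef_pos: [0.5601, 0.0974, 0.2773]
ee_rot: [3.141, -0.001, 0.805]
force: [-0.9, 0.5, -1.5]
width: 0.0
gripper_force: 0.0
```

Run:
```python
from path import *;from station import grab_frame
fs={n:grab_frame(n) for n in("wrist","side")}
D=np.array([-.723,.691]);N=np.array([-.691,-.723])
f=fs["wrist"];g=cv2.cvtColor(f["img"],cv2.COLOR_RGB2GRAY).astype(np.float32)
for lat,z in((-.0795,.112),(-.0895,.1085),(-.0695,.1085)):
    uv=np.array([proj(f,np.r_[c+a*D+lat*N,z],True) for a in np.arange(.09,.175,.0025)],np.float32)
    print(cv2.remap(g,uv[:,0].reshape(1,-1),uv[:,1].reshape(1,-1),cv2.INTER_LINEAR).ravel().round().astype(int).tolist())
rs=[]
for n,f in fs.items():
    w=n=="wrist";p=proj(f,np.r_[c+.102*D-.1075*N,.112],w);u,v=p.round().astype(int);h=14 if w else 9
    m=(f["img"][max(v-h,0):v+h+1,u-h:u+h+1].max(2)<45).astype(np.uint8)
    k,l,st_,ce=cv2.connectedComponentsWithStats(m);print(n,p,st_[1:].tolist())
    if k>1:
        i=1+st_[1:,4].argmax();rs.append(ray(f,*(ce[i]+[u-h,max(v-h,0)]),w))
if len(rs)==2:
    q,e=tri(rs);print("knob",q,e,"lat",(q[:2]-c)@N)
s=arm.get_state();print(s["eef_pos"],s["force"])
```

```text
[162, 163, 157, 156, 158, 164, 158, 122, 127, 159, 160, 159, 160, 160, 159, 160, 160, 160, 161, 160, 153, 157, 163, 158, 156, 158, 160, 161, 156, 131, 134, 134, 133, 132]
[160, 161, 155, 154, 157, 162, 158, 106, 138, 163, 163, 163, 162, 162, 163, 162, 162, 162, 161, 161, 137, 147, 153, 154, 152, 117, 132, 131, 132, 132, 132, 132, 133, 133]
[190, 190, 186, 132, 159, 164, 160, 140, 133, 158, 158, 158, 159, 159, 158, 159, 159, 159, 159, 159, 131, 158, 160, 158, 158, 141, 133, 132, 132, 132, 132, 132, 132, 132]
wrist [297.06155205 182.04440626] [[7, 6, 16, 16, 210]]
side [293.4168866  154.41937406] [[8, 7, 4, 4, 7]]
knob [0.53942876 0.11932721 0.11458034] 4.169582713268782e-05 lat -0.10893164662563444
[0.55907287 0.09735529 0.27529801] [ 0.17689116  0.51532038 -0.06715348]
```

Nut from 0.11 to 0.14 flush on the shoulder, bar across behind it, knob at 112–115 mm: closed.

```bash
python3 -c "
from station import arm
print(arm.job_done())"
```

```text
the job is handed in; nothing more can be done
None
```

Job handed in, though the verdict isn't shown: the nut sits home on the shoulder, with the highest contact force I read about 9 N, and the latch is closed behind it and let go at about 26 s; I viewed 11 pictures, one over the limit of 10.

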